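Load a stamp blank on the exposure unit

TASK

Get the stamp exposure unit ready: swing its black dust cover on its pin fully aside and leave it there, so that the glass port of the film carrier is uncovered. Then set the rectangular stamp blank (the board with the straight grip rib) rib up and gently on the film carrier and square it into the corner, flush against both metal fences, with the carrier under it still flush too. Let go of it and leave the other things on the table where they are.

Things in the scene. Friction and masses are not known exactly. Their poses are not given: they have to be found in the camera images.
- unit: The exposure unit: a white fixed box, 220 x 210 mm, with a flat grey bed 50 mm above the table. Origin at table level; it stands level. In its frame (x away from the robot at yaw 0, y left) it spans x -90 to 130, y -110 to 100 mm. A board of 110 x 80 mm flush in its fence corner has its centre at x = 5, y = 10 mm and its long side along x.
- far_fence (a point): Middle of the inner face of the far fence, a fixed aluminium strip on the bed, 12 mm high (top 62 mm above the table) and 12 mm thick. Point at unit x = 60, y = 16 mm, half-way up. Its inner face looks to the unit's -x; it runs from y = -30 to 62 mm.
- left_fence (a point): Middle of the inner face of the left fence, a like aluminium strip, 12 mm high and thick. Point at unit x = 5, y = 50 mm, half-way up. Its inner face looks to the unit's -y; it runs from x = -50 to 60 mm, where it meets the far fence.
- cover (a joint): Swing angle of the dust cover about its upright pin, rad: 0 = over the port, growing anticlockwise seen from above (the knob moves towards the unit's -y, then +x); stop at 1.9 = fully aside. It swings level, has light friction and stays where it is left.
- cover_knob (a point): Centre of the cover's steel knob: an upright round post 14 mm in diameter, 30 mm high (68 to 98 mm above the table), 112 mm from the pin axis. It stands on the cover, a level black disc 90 mm across (64 to 68 mm above the table) whose centre is 85 mm from the pin. With the cover at 0 the knob lies from the pin in the unit's -x direction.
- cover_pin (a point): The axis of the cover's pin, a steel pin behind the far fence, at unit x = 90 mm, y = 10 mm, 66 mm above the table; its round head, 16 mm in diameter, ends at 72.5 mm. It does not move on the unit.
- carrier_center (a point): Centre of the film carrier: a loose aluminium plate 110 x 80 x 6 mm with a round glass port 52 mm across, lying on the bed in the fence corner (top 56 mm above the table), under the dust cover. It starts flush with both fences within about 1 mm, long side along the unit's x, and slides if pushed. Point half-way up.
- blank_center (a point): Centre, half-way up (24 mm), of the stamp blank, about 0.2 kg: a board 110 (its x) x 80 (its y) x 12 mm, rubber below; on top, along its x, a wooden rib 70 long, 14 wide, 36 mm high, from 12 mm below this point to 24 above. Same when turned half a turn. Lies rib up on the table; it and the round stamp may swap places. Slides on the carrier if not pressed.
- round_stamp_center (a point): A round wooden stamp with a round knob, 64 mm across, 52 mm high; point half-way up. Leave alone.
- bottle_center (a point): White squeeze bottle, 60 mm across, 178 mm high; point half-way up. Leave alone.
- tumbler_center (a point): Glass tumbler, 84 mm across, 85 mm high; point half-way up. Leave alone.
- tile_a_center (a point): Small carved stamp tile, 60 x 30 x 16 mm; point at its centre. Leave alone.
- tile_b_center (a point): Small carved stamp tile, 45 x 30 x 16 mm; point at its centre. Leave alone.
- phone_center (a point): A phone lying flat, 150 x 72 x 9 mm; point at its centre. Leave alone.
Things that resemble listed ones, but are neither listed nor needed, are in the scene too. Leave any red or turquoise look-alike of the part that bears blank_center alone.

How it is judged:
By the outcome, as a careful person would: the job done as asked, in the order asked, and still so for the second after the job is handed in, with the robot touching nothing.
It also fails if it takes over 53 s, if anything falls off the work surface, if the arm or the gripper's body presses on something with over 40 N, if the wrist force passes 120 N, or if a joint passes its speed limit or range.

ROBOT

A 7-joint arm with a two-finger parallel gripper is mounted at the origin on the work surface. World frame = base frame: x ahead of the robot, y to its left, z up, the work surface at z = 0. Lengths are in m, angles in rad, forces in N, time in s.
With the tool pointing down it reaches from about 0.35 to 0.9 m from the base axis. Payload 8.1 kg.
Tool frame: the origin (TCP) lies midway between the tips of the shut fingers; the grasp point (between the pads) lies 19 mm behind it (env.hold_point_z is the distance from the TCP to the grasp point, in m); z points along the fingers, y is the line along which they close (so a half turn about z gives the same grasp; the last joint's range is limited). The gripper opens to 85 mm and grips with 20 to 120 N. Pads are 22 mm wide; open, the fingers measure 114 mm over their backs; the gripper's body (76 mm by 85 mm) begins 54 mm behind the grasp point. The pads swing forward as they close: fully open they stand 13 mm farther back than shut.
Start: joints at [1.107, 0.434, 0.025, 1.573, -0.012, 1.134, -0.075], TCP at [0.221, -0.585, 0.231] pointing down, gripper open.
Joint ranges: [-2.62, 2.62], [-0.44, 2.09], [-1.27, 1.32], [0.08, 2.57], [-1.32, 4.46], [0.12, 2], [-2.74, 2.74]. Speed limits (rad/s): [2.22, 2.22, 3.01, 3.01, 3.14, 3.14, 3.14].

INTERFACE

Orientations are given as a rotation vector (axis times angle).
In Python, from station import readout, read_camera, camera_info, sign_off, env gives the robot as it stands.
- The arm moves only by the shell command python3 -m handwheel 'ROWS' [FORCE]. ROWS is JSON, a list that holds one entry, the list of rows, each a list of 7 numbers: the opening in per cent of the stroke, from 0 (shut) to 100 (fully open), then the shift along the tool's x, y, z as a fraction of full scale, then the turn, a rotation vector about the tool's x, y, z as a fraction of full scale. In form: [[[grip, dx, dy, dz, rx, ry, rz], ...]]. A call has 1 to 20 rows; each row shifts and turns the commanded pose from where the row before left it, along the tool's axes as they then stand; what a row does not reach is not made up. Full scale, the value 1, is 75 cm for a shift and 180 degrees for a turn. A row lasts 1/12 s, in which the tool goes at most 41.7 mm and 7.16 degrees, less where a joint would pass 70% of its speed; a pose out of reach is approached as far as the arm can. A call with a number of a shift or a turn outside -1 to 1 is refused whole. A call with a gripper value outside its range is refused whole. The fingers move at their own pace and stop on an object; FORCE is the grip in N (left out, the last holds). Time passes only in rows, so rows that do not move let the fingers close. It gives the time, the measured TCP pose, the force, the opening and the grip force at its end, in the units of the state.
- readout.read_state(): the state, without advancing time (a new reading comes with each control period).
- read_camera(name): name is "scene" or "side" or "wrist"; returns (picture, depth): 480x640x3 uint8, red, green, blue; 480x640 float32, m along the optical axis (not along the pixel's ray), 0 where there is no reading.
- camera_info(name): a dict with "vfov" (degrees; the focal length in pixels is half the picture's height over the tangent of half this angle, whatever the lens; pixels are square), "cx", "cy" (the principal point, pixels), "D" ([k1, k2, p1, p2, k3] as OpenCV has them; the pictures are not rectified), "world_from_camera" (4x4, takes a point from camera to world coordinates); the wrist camera has in their place "T_tool_cam" (4x4, takes a point from camera to tool coordinates, whose origin is the TCP and whose axes are the flange's). Camera axes: x right, y down, z forward; pixel columns grow to the right and rows downward; lengths in m; the calibration is good to about 2 mm. A picture is of the moment at which its call begins: read the wrist's pose just before it. camera_info takes no time and is no camera call.
- sign_off(): hands the job in; it is judged then, once.
The state is a dict: "time_s": time; "joints": joint angles; "qd": joint speeds; "joint_torque": joint torques, N m; "ee_pos": TCP position; "eef_rot": TCP orientation; "ft_force": force on the tool from outside, world axes, zero at the start; "torque": the same for the moment, N m; "width": finger opening in m; "grasp_force": force on a finger pad.
Only numpy, scipy, OpenCV 4.12 (cv2) and the standard library are available. Lean on these libraries where they do the work, as an engineer would, in place of code of your own. Each camera call takes 0.05 s, during which the arm holds its last target. There are 200 camera calls.

## Working session

There is one attempt and no reset: what is moved stays moved. The work goes in short steps, Python scripts to look and compute and a shell command to move; the robot and the scene stay as the last step left them, time stands still between calls to the robot, and variables do not carry over. Pictures are saved under pics/ and viewed, at most 10 in all, crops included, and the job is handed in when it is done.

```bash
mkdir -p pics; ls; cat > h.py <<'E'
import numpy as np,cv2
from scipy.spatial.transform import Rotation as R
from station import readout, read_camera, camera_info, sign_off, env
def snap(n):
    s=readout.read_state(); im,d=read_camera(n); c=camera_info(n)
    f=240/np.tan(np.radians(c["vfov"])/2)
    K=np.array([[f,0,c["cx"]],[0,f,c["cy"]],[0,0,1]]); D=np.array(c["D"],float)
    if n=="wrist":
        T=np.eye(4);T[:3,:3]=R.from_rotvec(s["eef_rot"]).as_matrix();T[:3,3]=s["ee_pos"]; T=T@np.array(c["T_tool_cam"])
    else: T=np.array(c["world_from_camera"])
    np.savez(f"{n}.npz",im=im,d=d,K=K,D=D,T=T)
    return im,d,K,D,T
def load(n):
    z=np.load(f"{n}.npz"); return z["im"],z["d"],z["K"],z["D"],z["T"]
def onplane(px,z,K,D,T):
    "pixels -> world on plane height z"
    u=cv2.undistortPoints(np.array(px,float).reshape(-1,1,2),K,D).reshape(-1,2)
    r=np.c_[u,np.ones(len(u))]@T[:3,:3].T; o=T[:3,3]
    return o+r*((z-o[2])/r[:,2])[:,None]
def cloud(d,K,D,T):
    v,u=np.indices(d.shape); p=np.c_[u.ravel(),v.ravel()].astype(float)
    n=cv2.undistortPoints(p.reshape(-1,1,2),K,D).reshape(-1,2)
    P=np.c_[n,np.ones(len(n))]*d.ravel()[:,None]
    return (P@T[:3,:3].T+T[:3,3]).reshape(*d.shape,3)
def save(im,name): cv2.imwrite(f"pics/{name}.png",cv2.cvtColor(im,cv2.COLOR_RGB2BGR))
def proj(P,K,D,T):
    Ti=np.linalg.inv(T); return cv2.projectPoints(np.array(P,float).reshape(-1,1,3),cv2.Rodrigues(Ti[:3,:3])[0],Ti[:3,3],K,D)[0].reshape(-1,2)
E
python3 - <<'E'
from h import *
print(readout.read_state()); print(env.hold_point_z)
for n in("scene","side"):
    im,d,K,D,T=snap(n); save(im,n); print(n,T,K[0,0])
snap("wrist");print(camera_info("wrist"))
E
```

```text
pics
{'time_s': 0.0, 'joints': array([ 1.1074082 ,  0.43521367,  0.02498121,  1.57412993, -0.01159676,
        1.13403324, -0.0751062 ]), 'qd': array([ 0.00011033, -0.0020421 , -0.00183387,  0.00055018,  0.00186279,
        0.00147063, -0.00015259]), 'joint_torque': array([-4.88686128e-04, -6.70491028e+01,  1.02511536e+00, -3.16213703e+01,
        1.57640601e-02,  1.25449264e-02, -4.23364622e-05]), 'ee_pos': array([ 0.22038224, -0.58428366,  0.23051917]), 'eef_rot': array([-3.08908517e+00, -5.63245485e-01,  6.97667251e-04]), 'ft_force': array([-0.65062277, -0.13032025, -0.14789293]), 'torque': array([-0.03100106,  0.02994957,  0.04474233]), 'grasp_force': 0.0, 'width': 0.08553071613694897}
0.0187
scene [[ 0.68834679  0.49945832 -0.5260419   1.14792191]
 [ 0.72537416 -0.47063321  0.50233128 -0.65974131]
 [ 0.00332075 -0.72735533 -0.68625301  0.93674041]
 [ 0.          0.          0.          1.        ]] 516.7506492327171
side [[-0.95095539 -0.2210615   0.21636925  0.20355141]
 [-0.30929133  0.69029758 -0.65408572  0.83979841]
 [-0.00476599 -0.68892747 -0.72481461  1.05605475]
 [ 0.          0.          0.          1.        ]] 552.1584441719855
{'vfov': 60.77380917548997, 'cx': 324.64664161003134, 'cy': 240.84340007897367, 'D': array([-0.03042737,  0.        ,  0.        ,  0.        ,  0.        ]), 'T_tool_cam': array([[-3.54245879e-04, -9.48257591e-01, -3.17501837e-01,
         8.19544741e-02],
       [ 9.99999662e-01, -5.71341070e-04,  5.90650903e-04,
        -4.26479661e-04],
       [-7.41491042e-04, -3.17501520e-01,  9.48257473e-01,
        -1.43667761e-01],
       [ 0.00000000e+00,  0.00000000e+00,  0.00000000e+00,
         1.00000000e+00]])}
```

View pics/scene.png

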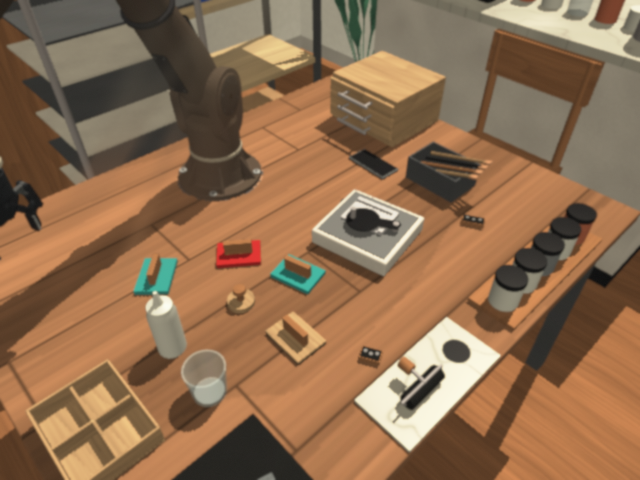

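View pics/side.png

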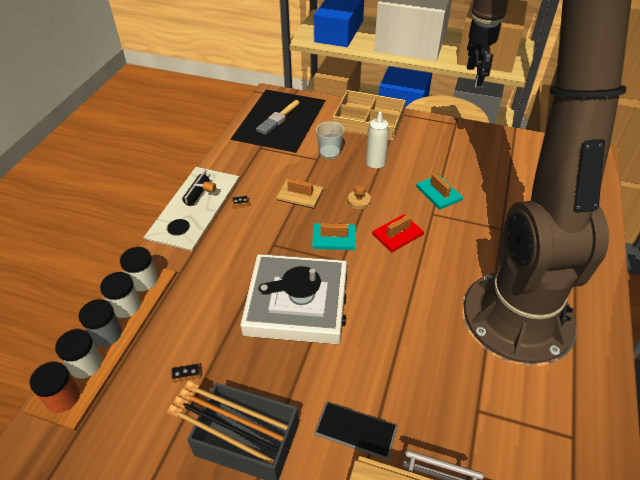

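The blank (natural wood) is at scene (295,336) / side (300,192) and the unit at scene (368,230) / side (297,297). Next I'll view enlarged crops of both.

```bash
python3 - <<'E'
from h import *
a=load("side")[0]; b=load("scene")[0]
A=cv2.resize(a[240:350,230:360],None,fx=4,fy=4,interpolation=cv2.INTER_CUBIC)  #520x440
B=cv2.resize(a[165:220,265:335],None,fx=4,fy=4,interpolation=cv2.INTER_CUBIC) #280x220
C=cv2.resize(b[305:365,260:330],None,fx=4,fy=4,interpolation=cv2.INTER_CUBIC) #280x240
o=np.zeros((460,800,3),np.uint8); o[:440,:520]=A; o[:220,520:]=B; o[220:460,520:]=C
save(o,"crop1")
for n in("side","scene"):
    im,d,K,D,T=load(n); P=cloud(d,K,D,T)
    # blank board top z~.024.. by depth and region
    c={"side":(265,335,165,220),"scene":(260,330,305,365)}[n]
    Q=P[c[2]:c[3],c[0]:c[1]].reshape(-1,3)
    r=Q[(Q[:,2]>.033)&(Q[:,2]<.08)]
    print(n,"rib",len(r),r.min(0),r.max(0)); t=Q[(Q[:,2]>.007)&(Q[:,2]<.03)]
    print("board",len(t),cv2.minAreaRect(t[:,:2].astype(np.float32)),np.median(t[:,2]))
    if len(r): print(cv2.minAreaRect(r[:,:2].astype(np.float32)))
    c={"side":(230,360,240,350),"scene":(300,435,180,285)}[n]
    Q=P[c[2]:c[3],c[0]:c[1]].reshape(-1,3)
    t=Q[(Q[:,2]>.04)&(Q[:,2]<.075)]; print("unit",cv2.minAreaRect(t[:,:2].astype(np.float32)))
    k=Q[(Q[:,2]>.078)&(Q[:,2]<.12)]; print("knob",len(k),np.median(k,0) if len(k) else 0)
E
```

```text
side rib 178 [ 0.57820073 -0.24236752  0.03339539] [ 0.64937548 -0.2203981   0.05203564]
board 617 ((0.6210780143737793, -0.23169001936912537), (0.08541969954967499, 0.12789125740528107), 88.07677459716797) 0.01194530548707462
((0.6137900352478027, -0.23138704895973206), (0.021937929093837738, 0.07118693739175797), 89.93639373779297)
unit ((0.49594995379447937, 0.12358164042234421), (0.22356858849525452, 0.21566498279571533), 12.232136726379395)
knob 51 [0.46681513 0.09819259 0.09442038]
scene rib 266 [ 0.57889518 -0.24347436  0.03305398] [ 0.65154883 -0.22703595  0.05302352]
board 1301 ((0.6150611042976379, -0.23530632257461548), (0.08302676677703857, 0.11277184635400772), 89.29320526123047) 0.011753666536105545
((0.615247905254364, -0.23525816202163696), (0.016237257048487663, 0.07265797257423401), 89.71795654296875)
unit ((0.4937061071395874, 0.14474067091941833), (0.22779732942581177, 0.494042307138443), 14.442152976989746)
knob 41 [0.47183124 0.08847131 0.09192721]
```

View pics/crop1.png

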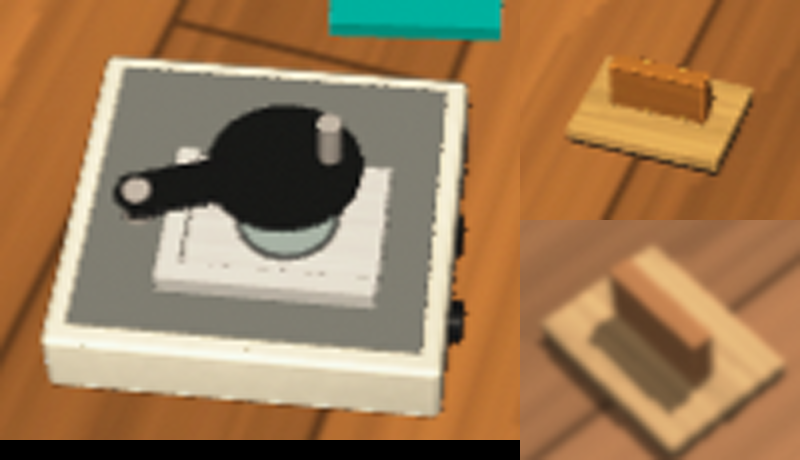

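Crop: knob top at side (312.2,270.5), pin head (263.8,287.5), unit top corners at crop (110,58),(467,85),(440,370),(45,340); blank rib up, roughly aligned to world x.

```bash
python3 - <<'E'
from h import *
im,d,K,D,T=load("side")
f=lambda x,y:(x/4+230-.4,y/4+240-.4)
print("knob",onplane([f(329,122)],.098,K,D,T)); print("pin",onplane([f(135,190)],.0725,K,D,T))
c=onplane([f(110,58),f(467,85),f(440,370),f(45,340)],.05,K,D,T); print(c,np.linalg.norm(c-np.roll(c,-1,0),axis=1))
print([ (np.degrees(np.arctan2(*(v[1::-1])))) for v in (np.roll(c,-1,0)-c)],c.mean(0))
# rim/bed height
P=cloud(d,K,D,T)
for x,y in [(80,250),(280,70),(400,250),(53,345),(455,100)]:
    u,v=f(x,y);print(x,y,P[int(v),int(u)])
# rib-top lower: rib ends/top
E
```

```text
knob [[0.46727329 0.09396656 0.098     ]]
pin [[0.56227837 0.15420688 0.0725    ]]
[[0.62263944 0.04960406 0.05      ]
 [0.41099104 0.00424383 0.05      ]
 [0.36928768 0.20143738 0.05      ]
 [0.57858441 0.24874708 0.05      ]] [0.21645461 0.20155512 0.2145771  0.20395781]
[np.float64(-167.9034308167962), np.float64(101.94121336743682), np.float64(12.73715785927992), np.float64(-77.52575735209342)] [0.49537564 0.12600809 0.05      ]
80 250 [0.58628571 0.18599657 0.04761377]
280 70 [0.5256318  0.02043991 0.04143742]
400 250 [0.41468307 0.13198864 0.04915572]
53 345 [0.57676658 0.24738809 0.04737254]
455 100 [0.41658856 0.01330714 0.04653777]
```

```bash
python3 -m handwheel '[[[100,0.0314,-0.0365,0,0,0,0],[100,0.0314,-0.0365,0,0,0,0],[100,0.0314,-0.0365,0,0,0,0],[100,0.0314,-0.0365,0,0,0,0],[100,0.0314,-0.0365,0,0,0,0],[100,0.0314,-0.0365,0,0,0,0],[100,0.0314,-0.0365,0,0,0,0],[100,0.0314,-0.0365,0,0,0,0],[100,0.0314,-0.0365,0,0,0,0],[100,0.0314,-0.0365,0,0,0,0],[100,0.0314,-0.0365,0,0,0,0],[100,0.0314,-0.0365,0,0,0,0],[100,0.0314,-0.0365,0,0,0,0],[100,0.0314,-0.0365,0,0,0,0],[100,0.0314,-0.0365,0,0,0,0],[100,0.0314,-0.0365,0,0,0,0],[100,0.0314,-0.0365,0,0,0,0],[100,0.0314,-0.0365,0,0,0,0],[100,0.0314,-0.0365,0,0,0,0],[100,0.0314,-0.0365,0,0,0,0]]]' 
python3 -m handwheel '[[[40,0,0,0,0,0,-0.0322],[40,0,0,0,0,0,-0.0322],[40,0,0,0,0,0,0]]]'
python3 - <<'E'
from h import *
im,d,K,D,T=snap("wrist"); save(im,"wrist1")
s=readout.read_state();m=R.from_rotvec(s["eef_rot"]).as_matrix();print(s["joints"],m)
print(proj([[.467,.094,.098],[.5606,.1556,.0725],[.4776,.1374,.056]],K,D,T))
E
```

```text
time_s: 1.82
ee_pos: [0.4682, 0.0953, 0.2313]
eef_rot: [3.091, 0.563, 0.0]
ft_force: [0.7, -0.1, 0.3]
width: 0.0854
grasp_force: 0.0
time_s: 2.07
ee_pos: [0.4679, 0.0944, 0.2309]
eef_rot: [-3.015, -0.882, 0.001]
ft_force: [-0.2, 0.5, 0.4]
width: 0.0512
grasp_force: 0.0
[ 0.11831326  0.24296468 -0.51327031  1.8876943   0.13673665  1.04597804
 -1.46011176] [[ 8.46243518e-01  5.32795886e-01 -6.72313892e-04]
 [ 5.32795953e-01 -8.46243738e-01 -8.93234182e-05]
 [-6.16532571e-04 -2.82616757e-04 -9.99999770e-01]]
[[324.83595297 227.74583581]
 [322.69242712  59.44892701]
 [285.16091161 172.43139897]]
```

View pics/wrist1.png

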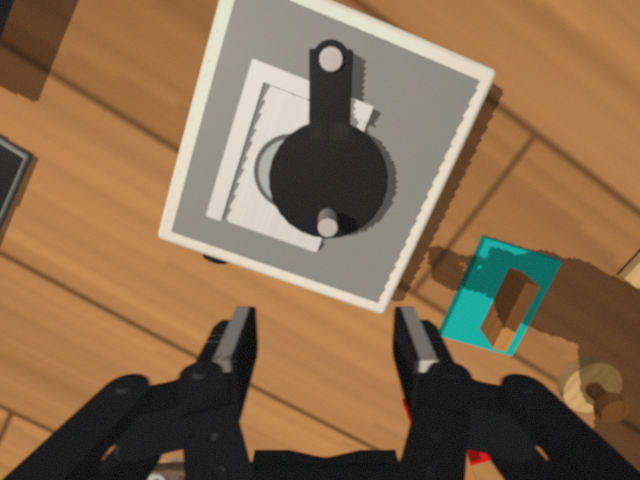

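Knob top at (328,214), pin head (331,59), unit corners (493,73), (383,310), (162,237), film carrier and fences to the left.

```bash
python3 - <<'E'
from h import *
im,d,K,D,T=load("wrist")
print("knob",onplane([(328,214)],.098,K,D,T),"base",onplane([(327,235)],.068,K,D,T)); print("pin",onplane([(331,59)],.0725,K,D,T))
c=onplane([(493,73),(383,310),(162,237)],.05,K,D,T);print(c)
P=cloud(d,K,D,T); k=P[195:245,310:345].reshape(-1,3);k=k[k[:,2]>.09];print(len(k),np.median(k,0))
print(P[59,331],P[214,328],P[280,340],P[175,310])
v=np.diff(c,axis=0);print(np.linalg.norm(v,axis=1),np.degrees(np.arctan2(v[:,1],v[:,0])))
E
```

```text
knob [[0.47661801 0.09753404 0.098     ]] base [[0.45531911 0.08448101 0.068     ]]
pin [[0.56388867 0.15098717 0.0725    ]]
[[0.62315157 0.04571088 0.05      ]
 [0.41848988 0.00158994 0.05      ]
 [0.37459955 0.19679358 0.05      ]]
337 [0.46960574 0.09393585 0.09874073]
[0.56374538 0.15092329 0.07410368] [0.47456318 0.09612211 0.08857374] [0.42278804 0.05018662 0.05160673] [0.48829677 0.12079088 0.06853717]
[0.20936348 0.20007704] [-167.83436746  102.67186724]
```

```bash
python3 -m handwheel '[[[40,0,0,0.04,0,0,0],[40,0,0,0.04,0,0,0],[40,0,0,0.04,0,0,0],[40,0,0,0.03,0,0,0],[40,0,0,0.03,0,0,0],[40,0,0,0.023,0,0,0],[40,0,0,0,0,0,0]]]' 
python3 - <<'E'
from h import *
im,d,K,D,T=snap("wrist"); save(im[:, :],"wrist2")
E
```

```text
time_s: 2.7
ee_pos: [0.466, 0.0923, 0.0762]
eef_rot: [3.02, 0.866, -0.008]
ft_force: [-0.2, 0.2, -0.4]
width: 0.0342
grasp_force: 0.0
```

View pics/wrist2.png

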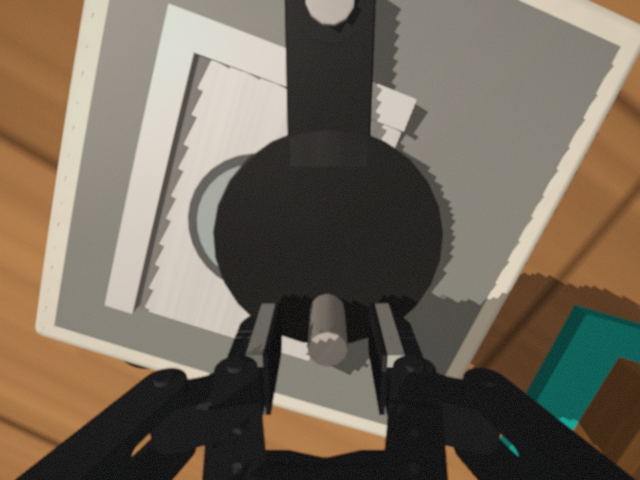

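Knob sits centred between the fingers at (327,345). Swing.

```bash
python3 -m handwheel '[[[40,0,0.006,0,0,0,-0.0139],[40,0,0.013,0,0,0,-0.0278],[40,0,0.013,0,0,0,-0.0278],[40,0,0.013,0,0,0,-0.0278],[40,0,0.013,0,0,0,-0.0278],[40,0,0.013,0,0,0,-0.0278],[40,0,0.013,0,0,0,-0.0278],[40,0,0.013,0,0,0,-0.0278],[40,0,0.013,0,0,0,-0.0278],[40,0,0.013,0,0,0,-0.0278],[40,0,0.013,0,0,0,-0.0278],[40,0,0.013,0,0,0,-0.0278],[40,0,0.013,0,0,0,-0.0278],[40,0,0.013,0,0,0,-0.0278],[40,0,0.013,0,0,0,-0.0278],[40,0,0.013,0,0,0,-0.0278],[40,0,0,0,0,0,0]]]' 
python3 - <<'E'
from h import *
s=readout.read_state(); m=R.from_rotvec(s["eef_rot"]).as_matrix()
print(s["joints"],"heading",np.degrees(np.arctan2(m[1,0],m[0,0])))
v=s["ee_pos"][:2]-np.array([.5625,.1535]);print(np.hypot(*v),np.degrees(np.arctan2(v[1],v[0]))+360)
E
```

```text
time_s: 4.17
ee_pos: [0.6003, 0.0425, 0.0806]
eef_rot: [1.804, 2.57, 0.003]
ft_force: [0.7, 0.6, -0.5]
width: 0.0341
grasp_force: 0.0
[ 0.33832773  0.68027392 -0.75229859  1.74816814  0.56252989  0.9384225
 -0.29959217] heading 109.85528773109569
0.11722178754648047 288.8154602324672
```

```bash
python3 -m handwheel '[[[40,0.002,0.012,0,0,0,-0.025],[40,0.002,0.012,0,0,0,-0.025],[40,0.001,0.012,0.001,0,0,-0.025],[40,0,0.004,0,0,0,-0.008],[40,0,0.002,0,0,0,-0.004],[40,0,0,0,0,0,0]]]' 
python3 -m handwheel '[[[40,0,0.002,0,0,0,-0.004],[40,0,0.002,0,0,0,-0.004],[40,0,0,0,0,0,0]]]' 
python3 - <<'E'
from h import *
s=readout.read_state(); m=R.from_rotvec(s["eef_rot"]).as_matrix()
v=s["ee_pos"][:2]-np.array([.5625,.1535]);print(np.hypot(*v),np.degrees(np.arctan2(v[1],v[0]))+360)
E
```

```text
time_s: 4.67
ee_pos: [0.6249, 0.0598, 0.0788]
eef_rot: [1.443, 2.79, 0.0]
ft_force: [0.6, -0.5, -0.1]
width: 0.0341
grasp_force: 0.0
time_s: 4.92
ee_pos: [0.6274, 0.0616, 0.0785]
eef_rot: [1.404, 2.81, -0.0]
ft_force: [-0.2, 0.6, 0.8]
width: 0.0341
grasp_force: 0.2
0.11253029870870716 305.2080440959947
```

```bash
for i in 1; do python3 -m handwheel '[[[40,0,0.002,0,0,0,-0.004],[40,0,0.002,0,0,0,-0.004],[40,0,0,0,0,0,0]]]'; done
python3 -m handwheel '[[[40,0,0.002,0,0,0,0],[40,0,0.002,0,0,0,0],[40,0,0,0,0,0,0]]]' 

```

```text
time_s: 5.17
ee_pos: [0.6286, 0.0627, 0.0781]
eef_rot: [-1.366, -2.827, 0.005]
ft_force: [-5.5, -3.0, 5.7]
width: 0.0342
grasp_force: 3.1
time_s: 5.42
ee_pos: [0.6289, 0.0628, 0.0778]
eef_rot: [-1.367, -2.824, 0.012]
ft_force: [-13.3, -8.3, 12.5]
width: 0.0343
grasp_force: 8.0
```

```bash
python3 -m handwheel '[[[40,0,-0.003,0,0,0,0],[40,0,-0.003,0,0,0,0],[40,0,-0.002,0,0,0,0],[40,0,0,-0.03,0,0,0],[40,0,0,-0.04,0,0,0],[40,0,0,-0.04,0,0,0],[100,0,0,-0.04,0,0,0],[100,0,0,-0.04,0,0,0],[100,-0.034,-0.0282,0,0,0,0],[100,-0.034,-0.0282,0,0,0,0],[100,-0.034,-0.0282,0,0,0,0],[100,-0.034,-0.0282,0,0,0,0],[100,-0.034,-0.0282,0,0,0,0],[100,-0.034,-0.0282,0,0,0,0],[100,-0.034,-0.0282,0,0,0,0],[100,-0.034,-0.0282,0,0,0,0],[100,-0.034,-0.0282,0,0,0,0],[100,0,0,0,0,0,0]]]'
python3 -m handwheel '[[[100,0,0,0,0,0,-0.0368],[100,0,0,0,0,0,-0.0368],[100,0,0,0,0,0,-0.0368],[100,0,0,0,0,0,-0.0368],[100,0,0,0,0,0,-0.0368],[100,0,0,0,0,0,-0.0368],[100,0,0,0,0,0,-0.0368],[100,0,0,0,0,0,-0.0368],[100,0,0,0,0,0,0],[100,0,0,0,0,0,0]]]' 
python3 - <<'E'
from h import *
im,d,K,D,T=snap("wrist"); a=snap("side")[0]
s=readout.read_state();m=R.from_rotvec(s["eef_rot"]).as_matrix();print(s["joints"]);print(m.round(4))
o=np.zeros((600,640,3),np.uint8); o[:480]=im; 
save(im,"wrist3"); save(cv2.resize(a[240:350,230:360],None,fx=4,fy=4,interpolation=cv2.INTER_CUBIC),"cov")
P=cloud(d,K,D,T)
near=(np.hypot(P[...,0]-.615,P[...,1]+.235)<.075)&(d>0)
for lo,hi in((.04,.055),(.006,.02)):
    q=P[near&(P[...,2]>lo)&(P[...,2]<hi)];print(len(q),cv2.minAreaRect(q[:,:2].astype(np.float32)),np.median(q[:,2]) if len(q) else 0)
E
```

```text
time_s: 6.92
ee_pos: [0.6197, -0.2461, 0.2197]
eef_rot: [1.382, 2.82, -0.006]
ft_force: [-0.6, -0.7, -1.0]
width: 0.0856
grasp_force: 0.0
time_s: 7.75
ee_pos: [0.6208, -0.2362, 0.2206]
eef_rot: [-0.032, 3.141, 0.001]
ft_force: [-0.4, -1.0, 0.5]
width: 0.0856
grasp_force: 0.0
[ 0.88518627  0.7444512  -1.0902785   1.42120472  0.66007005  1.36904408
  1.36781241]
[[-9.998e-01 -2.010e-02  3.000e-04]
 [-2.010e-02  9.998e-01  1.000e-04]
 [-3.000e-04  1.000e-04 -1.000e+00]]
1551 ((0.614770770072937, -0.23435592651367188), (0.014020497910678387, 0.0707591325044632), 89.37957763671875) 0.048938280919247346
9737 ((0.6149812340736389, -0.2341488003730774), (0.07997402548789978, 0.10985544323921204), 89.21636962890625) 0.013040277019928603
```

View pics/wrist3.png

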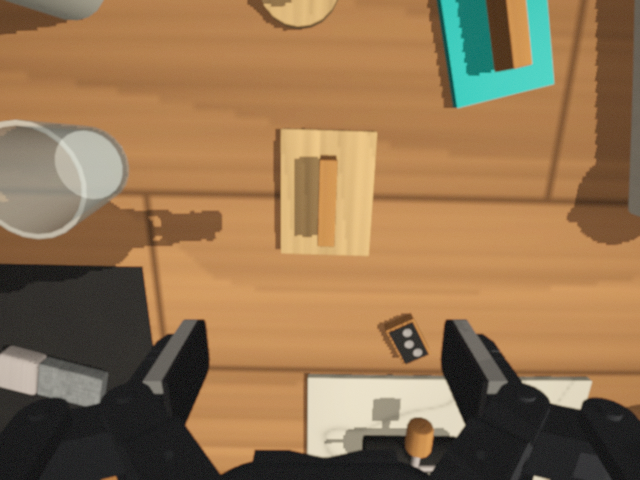

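View pics/cov.png

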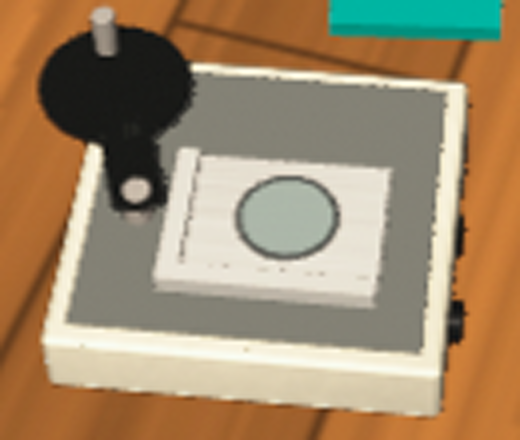

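Cover is fully aside: knob at crop (105,30), port clear at (288,217). Blank at (0.615,-0.234), yaw -0.7°, sizes match.

```bash
python3 -m handwheel '[[[100,0.004,0.0014,0,0,0,0.0103],[100,0.004,0.0013,0.04,0,0,0],[100,0,0,0.04,0,0,0],[100,0,0,0.04,0,0,0],[100,0,0,0.04,0,0,0],[100,0,0,0.04,0,0,0],[100,0,0,0.04,0,0,0],[100,0,0,0.02,0,0,0],[100,0,0,0.01,0,0,0],[100,0,0,0,0,0,0],[100,0,0,0,0,0,0]]]'
python3 - <<'E'
from h import *
s=readout.read_state();m=R.from_rotvec(s["eef_rot"]).as_matrix();print(m.round(4))
# carrier/fence pose from the side cloud
im,d,K,D,T=load("side")
f=lambda x,y:(x/4+230-.4,y/4+240-.4)
# port centre, carrier near-right corner, carrier far-near corner
print("port",onplane([f(288,217)],.056,K,D,T),"corners R-top, R-bot",onplane([f(391,168),f(374,297)],.056,K,D,T), "pin",onplane([f(136,189)],.0725,K,D,T))
print("expected", [.4748-.0, .1266])
E
```

```text
time_s: 8.77
ee_pos: [0.6155, -0.2343, 0.0196]
eef_rot: [0.015, 3.14, -0.0]
ft_force: [-0.9, 0.4, 1.1]
width: 0.0856
grasp_force: 0.0
[[-1.      0.0093  0.0014]
 [ 0.0093  1.     -0.    ]
 [-0.0014 -0.     -1.    ]]
port [[0.47884681 0.13410626 0.056     ]] corners R-top, R-bot [[0.43402088 0.08282643 0.056     ]
 [0.41605442 0.17122924 0.056     ]] pin [[0.56200857 0.15337759 0.0725    ]]
expected [0.4748, 0.1266]
```

```bash
python3 -m handwheel '[[[0,0,0,0,0,0,0],[0,0,0,0,0,0,0],[0,0,0,0,0,0,0],[0,0,0,0,0,0,0],[0,0,0,0,0,0,0],[0,0,0,0,0,0,0],[0,0,0,0,0,0,0],[0,0,0,0,0,0,0]]]' 40
python3 -m handwheel '[[[0,0,0,-0.01,0,0,0],[0,0,0,-0.02,0,0,0],[0,0,0,-0.03,0,0,0],[0,0,0,-0.04,0,0,0],[0,0,0,-0.04,0,0,0],[0,0,0,-0.04,0,0,0],[0,0,0,-0.02,0,0,0],[0,0,0,0,0,0,0]]]'
```

```text
time_s: 9.43
ee_pos: [0.6147, -0.2345, 0.0187]
eef_rot: [0.014, 3.141, -0.0]
ft_force: [-0.1, -0.1, 4.4]
width: 0.0135
grasp_force: 40.5
time_s: 10.1
ee_pos: [0.6166, -0.234, 0.173]
eef_rot: [0.014, 3.136, -0.002]
ft_force: [1.4, -0.4, -2.9]
width: 0.0133
grasp_force: 39.7
```

```bash
python3 -m handwheel '[[[0,0.008,0.02,0,0,0,0],[0,0.0165,0.0395,0,0,0,0],[0,0.0165,0.0395,0,0,0,0],[0,0.0165,0.0395,0,0,0,0],[0,0.0165,0.0395,0,0,0,0],[0,0.0165,0.0395,0,0,0,0],[0,0.0165,0.0395,0,0,0,0],[0,0.0165,0.0395,0,0,0,0],[0,0.0165,0.0395,0,0,0,0],[0,0.0165,0.0395,0,0,0,0],[0,0.0165,0.0395,0,0,0,0],[0,0.0165,0.0395,0,0,0,0],[0,0.008,0.02,0,0,0,0],[0,0,0,0,0,0,-0.0239],[0,0,0,0,0,0,-0.0239],[0,0,0,0,0,0,-0.0239],[0,0,0,0,0,0,0],[0,0,0,0,0,0,0]]]'
python3 - <<'E'
from h import *
im,d,K,D,T=snap("wrist"); save(im,"wrist4")
s=readout.read_state();m=R.from_rotvec(s["eef_rot"]).as_matrix();print(m.round(4),s["joints"])
E
```

```text
time_s: 11.6
ee_pos: [0.4689, 0.1222, 0.1673]
eef_rot: [0.336, -3.122, 0.0]
ft_force: [-0.8, -1.1, -3.0]
width: 0.0131
grasp_force: 39.6
[[-9.772e-01 -2.121e-01 -1.300e-03]
 [-2.121e-01  9.772e-01 -2.000e-04]
 [ 1.400e-03  1.000e-04 -1.000e+00]] [ 0.49380907  0.55677771 -1.19295144  1.92444526  0.59185119  1.07460994
  0.834502  ]
```

View pics/wrist4.png

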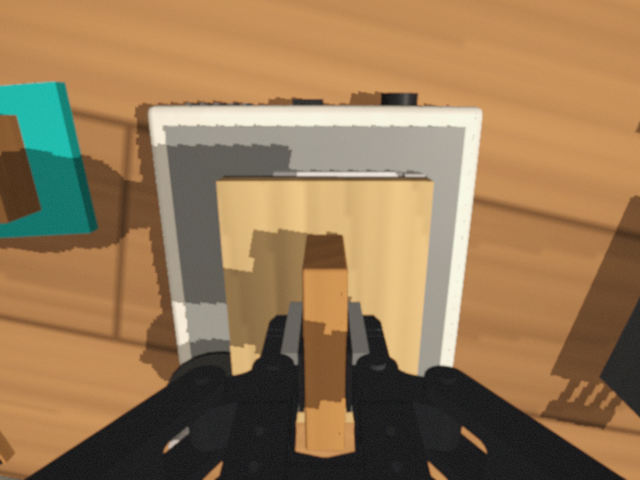

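Board held square; near unit edge runs (150,106) to (481,110), board edge (217,181)-(433,180).

```bash
python3 - <<'E'
from h import *
im,d,K,D,T=load("wrist"); s=readout.read_state()
P=cloud(d,K,D,T)
c=onplane([(150,106),(481,110)],.05,K,D,T); v=c[1]-c[0]; print(c,np.linalg.norm(v),np.degrees(np.arctan2(v[1],v[0]))-90)
# inner rim edge, bed side
# rim points by depth: fit near outer edge by depth jump, columns 170..460
e=[]
for u in range(170,290,4):
    col=P[80:140,u,2]; j=np.argmax(col>.03); e.append(P[80+j,u])
for u in range(330,370,4):
    col=P[80:140,u,2]; j=np.argmax(col>.03); e.append(P[80+j,u])
e=np.array(e); print(e.mean(0),np.degrees(np.arctan(np.polyfit(e[:,1],e[:,0],1)[0])))
b=onplane([(217,181),(433,180)],s["ee_pos"][2]-.0067,K,D,T);w=b[1]-b[0];print(b,np.linalg.norm(w),np.degrees(np.arctan2(w[1],w[0]))-90)
for lbl,yaw in(("u",12.4),):
    r=np.radians(yaw);M=np.array([[np.cos(r),-np.sin(r)],[np.sin(r),np.cos(r)]])
    for cc,p in zip(c,([-90,-110],[-90,100])): print("origin",cc[:2]-M@np.array(p)/1000)
    print("board centre",b.mean(0)[:2]+M@[.055,0])
E
```

```text
[[0.41233034 0.0009776  0.05      ]
 [0.37174694 0.1992779  0.05      ]] 0.20241053222096952 11.56622549879799
[0.39716538 0.06940239 0.08329574] -11.570447570760908
[[0.42404504 0.07203568 0.16083724]
 [0.40671211 0.15004357 0.16083724]] 0.07991033396387547 12.527295284450872
origin [0.47660996 0.12773773]
origin [0.48112097 0.12093686]
board centre [0.46909555 0.12285007]
```

```bash
python3 -m handwheel '[[[0,0,0,0.03,0,0,0],[0,0,0,0.03,0,0,0],[0,0,0,0.03,0,0,0],[0,0,0,0.015,0,0,0],[0,0,0,0.007,0,0,0],[0,0,0,0,0,0,0],[0,0,0,0,0,0,0]]]'
```

```text
time_s: 12.23
ee_pos: [0.4699, 0.1231, 0.0849]
eef_rot: [-0.339, 3.123, 0.001]
ft_force: [0.5, -0.5, -2.3]
width: 0.0136
grasp_force: 39.5
```

```bash
python3 -m handwheel '[[[0,0,0,0.005,0,0,0],[0,0,0,0.005,0,0,0],[0,0,0,0,0,0,0],[0,0,0.004,0,0,0,0],[0,0,0.003,0,0,0,0],[0,0,0,0,0,0,0]]]'
python3 -m handwheel '[[[0,0,0.002,0,0,0,0],[0,0,0.002,0,0,0,0],[0,0,0,0,0,0,0]]]'

```

```text
time_s: 12.73
ee_pos: [0.4684, 0.1286, 0.0771]
eef_rot: [-0.34, 3.123, 0.001]
ft_force: [0.8, 0.5, -3.5]
width: 0.0132
grasp_force: 39.6
time_s: 12.98
ee_pos: [0.4678, 0.1307, 0.0769]
eef_rot: [-0.339, 3.123, -0.001]
ft_force: [-0.1, -1.2, -1.8]
width: 0.0133
grasp_force: 39.7
```

```bash
python3 -m handwheel '[[[0,0,0.002,0,0,0,0],[0,0,0.001,0,0,0,0],[0,0,0,0,0,0,0]]]'
python3 -m handwheel '[[[0,0,0.002,0,0,0,0],[0,0,0.001,0,0,0,0],[0,0,0,0,0,0,0]]]'

```

```text
time_s: 13.23
ee_pos: [0.4677, 0.131, 0.0767]
eef_rot: [0.337, -3.123, 0.005]
ft_force: [1.0, -7.5, 1.5]
width: 0.0132
grasp_force: 40.3
time_s: 13.48
ee_pos: [0.4677, 0.1311, 0.0767]
eef_rot: [0.334, -3.123, 0.011]
ft_force: [2.3, -14.2, 6.8]
width: 0.0132
grasp_force: 41.0
```

```bash
python3 -m handwheel '[[[0,0,-0.0022,0,0,0,0],[0,-0.005,0,0,0,0,0],[0,-0.005,0,0,0,0,0],[0,-0.002,0,0,0,0,0],[0,0,0,0,0,0,0]]]'
python3 -m handwheel '[[[0,-0.002,0,0,0,0,0],[0,-0.002,0,0,0,0,0],[0,0,0,0,0,0,0]]]'

```

```text
time_s: 13.9
ee_pos: [0.4751, 0.1326, 0.0758]
eef_rot: [0.336, -3.12, 0.007]
ft_force: [-2.0, -7.5, -4.0]
width: 0.0136
grasp_force: 39.7
time_s: 14.15
ee_pos: [0.4777, 0.1332, 0.0757]
eef_rot: [0.336, -3.12, 0.007]
ft_force: [-2.1, -7.3, -3.0]
width: 0.0134
grasp_force: 39.6
```

```bash
python3 -m handwheel '[[[0,-0.002,0,0,0,0,0],[0,-0.001,0,0,0,0,0],[0,0,0,0,0,0,0]]]'
python3 -m handwheel '[[[0,-0.002,0,0,0,0,0],[0,-0.001,0,0,0,0,0],[0,0,0,0,0,0,0]]]'

```

```text
time_s: 14.4
ee_pos: [0.4798, 0.1336, 0.0757]
eef_rot: [0.336, -3.12, 0.007]
ft_force: [-2.2, -7.7, -3.6]
width: 0.013
grasp_force: 39.6
time_s: 14.65
ee_pos: [0.4805, 0.1338, 0.0757]
eef_rot: [0.337, -3.117, 0.009]
ft_force: [-8.3, -9.5, 4.4]
width: 0.0131
grasp_force: 40.7
```

```bash
python3 -m handwheel '[[[0,0.001,0,0.001,0,0,0],[0,0,0,0.001,0,0,0],[0,0,0,0,0,0,0]]]'
python3 -m handwheel '[[[0,0,0,0.001,0,0,0],[0,0,0,0,0,0,0]]]'

```

```text
time_s: 14.9
ee_pos: [0.4803, 0.1336, 0.0748]
eef_rot: [0.337, -3.119, 0.01]
ft_force: [-9.1, -11.4, 9.4]
width: 0.0133
grasp_force: 41.6
time_s: 15.07
ee_pos: [0.4804, 0.1335, 0.0746]
eef_rot: [0.336, -3.119, 0.011]
ft_force: [-12.2, -15.1, 20.5]
width: 0.0133
grasp_force: 42.9
```

```bash
python3 -m handwheel '[[[0,0,0,-0.001,0,0,0],[0,0,0,-0.0005,0,0,0],[0,0,0,0,0,0,0]]]'
python3 -m handwheel '[[[25,0,0,0,0,0,0],[40,0,0,0,0,0,0],[40,0,0,0,0,0,0],[40,0,0,0,0,0,0],[40,0,0,0,0,0,0]]]'
python3 - <<'E'
from h import *
im,d,K,D,T=snap("side"); save(cv2.resize(im[240:350,230:360],None,fx=5,fy=5,interpolation=cv2.INTER_CUBIC),"placed")
E
```

```text
time_s: 15.32
ee_pos: [0.4804, 0.1336, 0.0749]
eef_rot: [0.336, -3.119, 0.009]
ft_force: [-6.6, -11.1, 4.3]
width: 0.0133
grasp_force: 41.0
time_s: 15.73
ee_pos: [0.4828, 0.1374, 0.0759]
eef_rot: [-0.34, 3.123, 0.001]
ft_force: [0.7, 0.0, -0.5]
width: 0.0342
grasp_force: 0.0
```

View pics/placed.png

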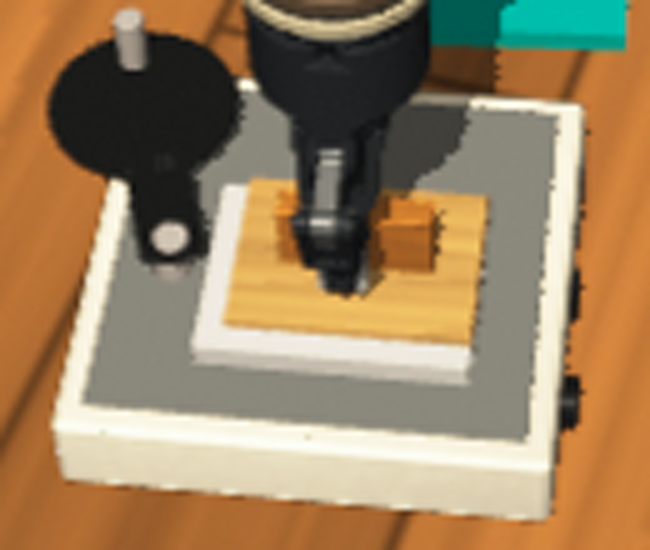

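```bash
python3 -m handwheel '[[[40,0,0,-0.01,0,0,0],[40,0,0,-0.02,0,0,0],[40,0,0,-0.04,0,0,0],[40,0,0,-0.04,0,0,0],[40,0,0,-0.04,0,0,0],[40,0,0,-0.04,0,0,0],[40,0,0,-0.03,0,0,0],[40,0,0,0,0,0,0],[40,0,0,0,0,0,0]]]'
python3 - <<'E'
from h import *
im,d,K,D,T=snap("wrist"); p=proj([[.480,.135,.068]],K,D,T)[0].astype(int); print(p)
y0,x0=max(0,p[1]-115),max(0,p[0]-130); print(x0,y0)
save(cv2.resize(im[y0:y0+200,x0:x0+260],None,fx=3,fy=3,interpolation=cv2.INTER_CUBIC),"check")
P=cloud(d,K,D,T)
near=(np.hypot(P[...,0]-.48,P[...,1]-.135)<.085)&(d>0)
q=P[near&(P[...,2]>.0655)&(P[...,2]<.074)]; print("board",cv2.minAreaRect(q[:,:2].astype(np.float32)),np.median(q[:,2]))
E
```

```text
time_s: 16.53
ee_pos: [0.4831, 0.1374, 0.2422]
eef_rot: [-0.339, 3.12, -0.0]
ft_force: [0.4, 0.1, -0.8]
width: 0.0341
grasp_force: 0.0
[322 206]
192 91
board ((0.4951658844947815, 0.13662736117839813), (0.13928817212581635, 0.08057104796171188), 11.735082626342773) 0.06905147713512316
```

View pics/check.png

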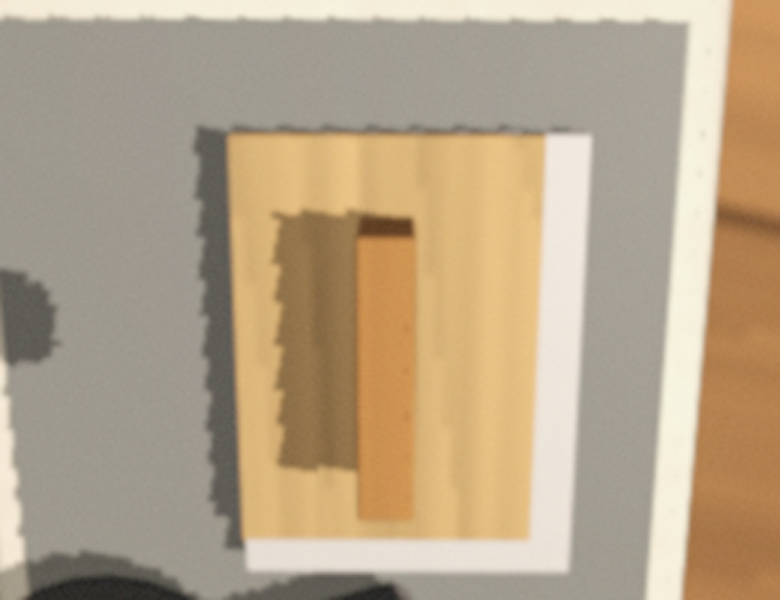

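```bash
python3 - <<'E'
from h import *
im,d,K,D,T=load("wrist")
g=lambda *a:[(x/3+192-.33,y/3+91-.33) for x,y in a]
b=onplane(g((228,133),(545,133),(530,540),(243,540)),.068,K,D,T)[:,:2]
f=onplane(g((592,134),(570,572),(246,572)),.062,K,D,T)[:,:2]
ex=(b[3]+b[2]-b[0]-b[1])/2; print("lens",np.linalg.norm(ex),np.linalg.norm(b[1]-b[0]),np.degrees(np.arctan2(ex[1],ex[0])))
v=f[1]-f[0];w=f[1]-f[2];print("fence",np.linalg.norm(v),np.degrees(np.arctan2(v[1],v[0])),np.linalg.norm(w),np.degrees(np.arctan2(w[1],w[0]))-90)
a=np.radians(12.2);M=np.array([[np.cos(a),np.sin(a)],[-np.sin(a),np.cos(a)]])
print("in unit axes rel. fence outer corner (expect far -12, left -12, near -122, right -92), mm")
print(((b-f[1])@M.T*1000).round(1)); print(((f-f[1])@M.T*1000).round(1), b.mean(0))
E
```

```text
lens 0.11085164685731659 0.07979362063881398 12.192518869025358
fence 0.12268472190507262 12.263445112908924 0.09336232577939246 12.40027074573564
in unit axes rel. fence outer corner (expect far -12, left -12, near -122, right -92), mm
[[-123.1  -92.7]
 [-123.3  -12.9]
 [ -12.5  -12.6]
 [ -12.2  -93. ]]
[[-1.227e+02 -1.000e-01]
 [ 0.000e+00  0.000e+00]
 [ 3.000e-01 -9.340e+01]] [0.48049248 0.13355442]
```

Flush on both fences within about 0.6 mm (measurement noise) and parallel within 0.2°. The arm is clear, so I'm handing in.

```bash
python3 -c "
from station import sign_off; print(sign_off())"
```

```text
the job is handed in; nothing more can be done
None
```

I handed the job in at about 17 s: the cover is swung to its stop, and the blank sits rib up and released, square in the corner and flush with both fences to within about 0.6 mm; the carrier is hidden beneath it, so I could not confirm by sight that it is still flush.

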